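# Set up the striping station: lay the hand-rest bar, then present the ball knob

## Robot

A 6-joint arm with a two-finger parallel gripper is mounted at the origin on the work surface. World frame = base frame: x ahead of the robot, y to its left, z up, the work surface at z = 0. Lengths are in mm, angles in rad, forces in N, time in s.
With the tool pointing down it reaches from about 275 to 750 mm from the base axis. Payload 10.2 kg.
Tool frame: the origin (TCP) lies between the finger pads; the fingertips stand 17 mm ahead of it and the grasp point (between the pads) lies 2 mm behind it; z points along the fingers, y is the line along which they close (so a half turn about z gives the same grasp; the last joint's range is limited). The gripper opens to 85 mm and grips with 20 to 120 N. Pads are 22 mm wide; open, the fingers measure 114 mm over their backs; the gripper's body (76 mm by 85 mm) begins 54 mm behind the grasp point. The pads swing forward as they close: fully open they stand 13 mm farther back than shut.
Start: joints at [1.033, 0.313, 1.498, -0, 1.331, -0.223], TCP at [162.567, 499.203, 248.294] pointing down, gripper open.
Joint ranges: [-2.94, 2.94], [-0.97, 2.17], [0.19, 2.56], [-1.23, 4.37], [0.02, 3.11], [-2.88, 2.88]. Speed limits (rad/s): [2.39, 2.39, 3.01, 3.14, 3.14, 3.14].

## Interface

Orientations are given as a unit quaternion [w, x, y, z].
In Python, from rig import * gives the robot as it stands.
- The arm moves only by the tool step_arm, never from a script. Its argument "commands" is text: rows parted by semicolons, each of 7 numbers parted by spaces: the opening, from 0 (shut) to 1 (fully open), then the shift along the tool's x, y, z in cm, then the turn, a rotation vector about the tool's x, y, z in rad. In form: hand x y z rx ry rz; .... A call has 1 to 20 rows; each row is the pose to reach, as a shift and turn from the pose commanded when the call began, along the tool's axes at that moment; what a row does not reach only later rows make up. A row lasts 1/12 s, in which the tool goes at most 41.7 mm and 7.16 degrees, less where a joint would pass 70% of its speed; a pose out of reach is approached as far as the arm can. A call with a gripper value outside its range is refused whole. The fingers move at their own pace and stop on an object; "newtons" is the grip in N (left out, the last holds). Time passes only in rows, so rows that repeat a pose let the fingers close. It gives the time, the measured TCP pose, the force, the opening and the grip force at its end, in the units of the state.
- sense(): the state, without advancing time (a new reading comes with each control period).
- capture(name): name is "scene" or "top" or "wrist"; returns the picture (420x560x3 uint8, red, green, blue); there is no depth.
- camera_model(name): a dict with "mtx" (3x3 intrinsics, pixels), "k1" (the pictures are not rectified: a ray, as slopes to the right and down, at radius r is drawn at 1 + k1 r^2 times it, then the intrinsics apply), "eye" and "rotation" of the camera in the world. Camera axes: x right, y down, z forward; pixel columns grow to the right and rows downward; lengths in mm; the calibration is good to about 2 mm. A picture is of the moment at which its call begins: read the wrist's pose just before it. camera_model takes no time and is no camera call; for the wrist camera it gives the pose at the moment of the call.
- finish_job(): hands the job in; it is judged then, once.
Trained networks look in the newest picture that a camera, given by its name, has taken for a name from the list of things; names that differ only in an ending like _2 or _b are one class to them, and where a whole thing is asked for, a point or a joint stands for the part that bears it (a point fixed in the world has none). Each returns a list of dicts, best first, with "score" (0 to 1); they miss things now and then, are a little off and sometimes report something else, mostly with a low value. They report only what shows in the picture. A call takes as long as a camera call.
- search_frame(camera, label): "rect" ([centre column, centre row, width, height] in pixels, round what is visible of it).
- trace(camera, label): "mask" (420x560 bool, what is visible of it) and "rect" ([centre column, centre row, width, height] in pixels, round what is visible of it).
- spot_point(camera, label): "xy" ([column, row] in pixels: a listed point, or the origin of a listed thing).
The state is a dict: "time_s": time; "joints": joint angles; "dq": joint speeds; "tau": joint torques, N m; "eef_pos": TCP position; "ee_rot": TCP orientation; "force": force on the tool from outside, world axes, zero at the start; "wrist_torque": the same for the moment, N m; "grip_width": opening from 0.0 (shut) to 1.0 (fully open); "grip_force": force on a finger pad.
Only numpy, scipy, OpenCV 4.12 (cv2) and the standard library are available. Lean on these libraries where they do the work, as an engineer would, in place of code of your own. Each camera call takes 0.05 s, during which the arm holds its last target. There are 200 camera calls.

## Task

Set up for pinstriping: first lay the aluminium hand-rest bar across the stand, down in the slots of both posts and about centred, and let go of it. Then take the wooden tray by its handle and carry it so that the loose red ball stays in its pocket, and finish while holding the tray in the gripper: level, still, its long side along the bar, the ball straight above the purple disc and the tray's underside about 10 cm above the table. Set the bar down rather than drop it, and leave the paint tin, the card case and the phone case where they are.

Things in the scene. Friction and masses are not known exactly. Their poses are not given: they have to be found in the camera images.
- bar: Hand-rest bar: straight loose aluminium bar with black rubber end bands, 300 mm long (its y axis), 18 mm wide (x), 14 mm thick (z), about 0.2 kg, lying flat on the table. Origin at its centre (7 mm above the table at the start). Take it across its width at the middle.
- stand: Fixed hand-rest stand: grey base plate 6 mm thick, x -160 to +30, y -125 to +125 mm; two dark posts at x = 0, y = +-100 mm, each 46 mm (x) by 20 mm (y), top at z = 100 mm, with a slot open above and towards +-y: 28 mm wide in x, 15 mm deep, floor at z = 85 mm. The bar lies along y in both slots, its centre then at z = 92 mm. Origin on the table midway between the posts.
- seat (a point): Point midway between the floors of the two slots, 85 mm above the table; the bar's middle goes above it.
- disc (a point): Centre of the purple disc, 60 mm across, painted on the stand's base plate at x = -110 mm, y = 0 of the stand (robot's side of the posts), 6 mm above the table.
- tray: Loose wooden tray, 0.35 kg: plate 84 mm (x) by 160 (y) by 12 thick; round pockets 40 mm across, 5 mm deep at y = +-50 mm, the ball in the +y one, the other empty. Upright dark handle in the middle, 16 mm thick (x), 30 mm wide (y), top at z = 110 mm: grip it across x near its top, above the ball. Origin: centre of the underside, z up. Starts at any yaw.
- handle (a point): Centre of the top of the tray's handle, 110 mm above the tray's underside.
- pocket (a point): Where the ball's centre lies when in the middle of its pocket: tray x = 0, y = +50 mm, z = 29 mm. The ball has about 6 mm of play to each side; it rolls out if the tray tips past about 35 degrees or is jerked.
- ball: Red ball knob for a gear lever, 44 mm diameter, about 0.12 kg, with a brass insert flush in it, loose in the tray's pocket. Origin at its centre.
- tin: Bystander: small closed paint tin, 60 mm across, 65 mm high; origin at the centre of its underside.
- card_case: Bystander: flat silver card case, 62 mm (x) by 98 mm (y) by 12 mm; origin at the centre of its underside.
- phone_case: Bystander: flat black phone case with a purple stripe, 75 mm (x) by 150 mm (y) by 11 mm; origin at the centre of its underside.

How it is judged:
By the outcome, as a careful person would: the job done as asked, in the order asked, and still so for the second after the job is handed in, while the arm keeps its last pose, push and grip.
It also fails if it takes over 64 s, if anything falls off the work surface, if the arm or the gripper's body presses on something with over 40 N, if the wrist force passes 120 N, or if a joint passes its speed limit or range.

## Working session

There is one attempt and no reset: what is moved stays moved. The work goes in short steps, Python scripts to look and compute and a tool call to move; the robot and the scene stay as the last step left them, time stands still between calls to the robot, and variables do not carry over. Pictures are saved under pics/ and viewed, at most 10 in all, crops included, and the job is handed in when it is done.

Besides the shell and the picture viewer there is one more tool, called after "Call:" as name(argument=value, ...), one argument or row to a line, values as JSON. step_arm: Moves the arm, as the interface text tells. Its arguments: {"type":"object","properties":{"commands":{"type":"string"},"newtons":{"type":"number"}},"required":["commands"]}

```bash
mkdir -p pics; ls; cat > h.py <<'E'
from rig import *
import numpy as np, cv2
from scipy.spatial.transform import Rotation as R
def ray(m,px):
    K=np.array(m["mtx"],float);k=m["k1"]
    d=np.array([(px[0]-K[0,2])/K[0,0],(px[1]-K[1,2])/K[1,1]])
    s=d.copy()
    for _ in range(30): s=d/(1+k*(s@s))
    v=np.array(m["rotation"],float)@np.array([s[0],s[1],1.]); return np.array(m["eye"],float),v
def at_z(m,px,z):
    e,v=ray(m,px); return e+v*(z-e[2])/v[2]
def proj(m,p):
    c=np.array(m["rotation"]).T@(np.array(p,float)-np.array(m["eye"])); s=c[:2]/c[2]; s=s*(1+m["k1"]*(s@s))
    K=np.array(m["mtx"]); return np.array([K[0,0]*s[0]+K[0,2],K[1,1]*s[1]+K[1,2]])
def maskaxis(m,mask,z):
    c=max(cv2.findContours(mask.astype(np.uint8),cv2.RETR_EXTERNAL,cv2.CHAIN_APPROX_NONE)[0],key=cv2.contourArea)
    P=np.array([at_z(m,p,z)[:2] for p in c[:,0].astype(float)]).astype(np.float32)
    return cv2.minAreaRect(P)
def totool(dp):
    s=sense(); w,x,y,z=s["ee_rot"]; return R.from_quat([x,y,z,w]).inv().apply(dp)/10
def save(n,im): cv2.imwrite("pics/%s.png"%n,im[:,:,::-1])
E
python3 - <<'E'
from h import *
s=sense();print(s["eef_pos"],s["ee_rot"],s["time_s"],s["grip_width"])
ims={c:capture(c) for c in("top","scene")}
save("a",np.hstack([cv2.resize(ims["top"],(560,420))])); save("b",ims["scene"])
for c in("top","scene"):
  m=camera_model(c);print(c,np.round(m["eye"]))
  for l,z in(("bar",7),("stand",0),("seat",85),("disc",6),("handle",110),("pocket",29),("ball",29),("tray",0),("tin",0),("card_case",0),("phone_case",0)):
    for d in spot_point(c,l)[:2]: print(l,round(d["score"],2),np.round(d["xy"]),np.round(at_z(m,d["xy"],z)))
E
```

```text
pics
[162.45186972 498.97956215 247.73130503] [-2.19728337e-04  1.56747762e-01  9.87638458e-01 -6.06216520e-04] 0.0 1.003709722029595
top [430.  -6. 942.]Traceback (most recent call last):
  File "<stdin>", line 8, in <module>
  File "h.py", line 11, in at_z
    e,v=ray(m,px); return e+v*(z-e[2])/v[2]
        ~~~^^^^^^
  File "h.py", line 9, in ray
    v=np.array(m["rotation"],float)@np.array([s[0],s[1],1.]); return np.array(m["eye"],float),v
      ~~~~~~~~~~~~~~~~~~~~~~~~~~~~~^~~~~~~~~~~~~~~~~~~~~~~~~
ValueError: matmul: Input operand 1 has a mismatch in its core dimension 0, with gufunc signature (n?,k),(k,m?)->(n?,m?) (size 3 is different from 4)
```

```bash
sed -i 's/^def ray/def rot(m):\n    w,x,y,z=m["rotation"]; return R.from_quat([x,y,z,w]).as_matrix()\ndef ray/; s/np.array(m\["rotation"\],float)/rot(m)/; s/np.array(m\["rotation"\])/rot(m)/' h.py
python3 - <<'E'
from h import *
for c in("top","scene"):
  m=camera_model(c);print(c,np.round(m["eye"]))
  for l,z in(("bar",7),("stand",0),("seat",85),("disc",6),("handle",110),("pocket",29),("ball",29),("tray",0),("tin",0),("card_case",0),("phone_case",0)):
    for d in spot_point(c,l)[:2]: print(l,round(d["score"],2),np.round(d["xy"]),np.round(at_z(m,d["xy"],z)))
m=camera_model("top")
for l,z in (("bar",14),("tray",12),("stand",6)):
  for d in trace("top",l)[:2]: print(l,d["score"],maskaxis(m,d["mask"],z))
E
```

```text
top [430.  -6. 942.]
bar 0.86 [120. 258.] [509. 344.   7.]
stand 0.77 [270. 213.] [617. -12.   0.]
seat 0.78 [274. 204.] [620. -20.  85.]
disc 0.95 [282. 252.] [520. -40.   6.]
handle 0.87 [431. 278.] [ 453. -353.  110.]
pocket 0.56 [419. 297.] [ 413. -355.   29.]
ball 0.62 [415. 299.] [ 408. -346.   29.]
ball 0.33 [188. 156.] [755. 190.  29.]
tray 0.75 [414. 278.] [ 457. -358.    0.]
tin 0.96 [190. 156.] [763. 190.   0.]
tin 0.72 [432. 273.] [ 468. -401.    0.]
card_case 0.59 [348. 155.] [ 769. -211.    0.]
phone_case 0.6 [256. 150.] [780.  23.   0.]
scene [1533.   19. 1279.]
bar 0.95 [392. 202.] [514. 350.   7.]
bar 0.44 [169. 170.] [ 394. -360.    7.]
stand 0.62 [273. 228.] [615. -14.   0.]
seat 0.8 [274. 212.] [621. -11.  85.]
disc 0.87 [269. 200.] [512. -29.   6.]
handle 0.66 [158. 168.] [ 479. -364.  110.]
pocket 0.93 [168. 169.] [ 410. -357.   29.]
ball 0.58 [169. 170.] [ 414. -353.   29.]
tray 0.72 [166. 188.] [ 463. -359.    0.]
tray 0.6 [275. 208.] [538. -10.   0.]
tin 0.64 [345. 270.] [757. 192.   0.]
card_case 0.7 [200. 275.] [ 781. -214.    0.]
phone_case 0.77 [284. 272.] [768.  20.   0.]
bar 0.74 ((768.8865966796875, -213.6144561767578), (98.02196502685547, 66.905029296875), 73.29964447021484)
bar 0.73 ((515.6241455078125, 345.0150146484375), (300.016357421875, 25.69679069519043), 11.285507202148438)
tray 0.63 ((461.0215759277344, -356.4598083496094), (95.89486694335938, 160.14144897460938), 87.53358459472656)
stand 0.75 ((558.0128173828125, -22.654876708984375), (206.04531860351562, 253.39102172851562), 12.507750511169434)
```

View pics/a.png

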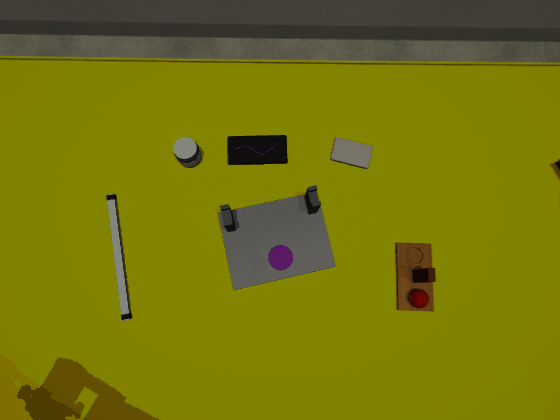

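View pics/b.png

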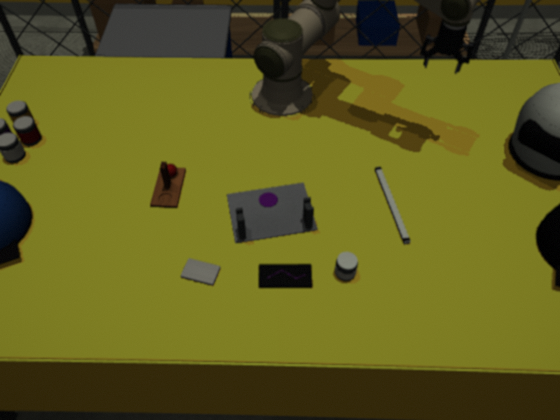

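The top view shows the bar at left (120,258), the stand with posts at (229,218) and (313,200), the purple disc at (281,258), and the tray at right (415,277) with the ball at (419,298), nearest the robot. The scene view agrees. The bar axis is about 11° off world x, the stand yaw is about 11° and the tray yaw is about 87°. I'm going above the bar now.

Call:
step_arm(
  commands="1 -37.8 -3.8 3 0 0 -0.51;1 -37.8 -3.8 3 0 0 -0.51;1 -37.8 -3.8 3 0 0 -0.51;1 -37.8 -3.8 3 0 0 -0.51;1 -37.8 -3.8 3 0 0 -0.51;1 -37.8 -3.8 3 0 0 -0.51;1 -37.8 -3.8 3 0 0 -0.51;1 -37.8 -3.8 3 0 0 -0.51;1 -37.8 -3.8 3 0 0 -0.51;1 -37.8 -3.8 3 0 0 -0.51;1 -37.8 -3.8 3 0 0 -0.51;1 -37.8 -3.8 3 0 0 -0.51;1 -37.8 -3.8 3 0 0 -0.51;1 -37.8 -3.8 3 0 0 -0.51",
)

```text
time_s: 2.57
eef_pos: [509.3, 346.8, 218.6]
ee_rot: [0.0, -0.098, 0.995, 0.0]
force: [0.1, -0.5, 0.6]
grip_width: 1.001
grip_force: 0.0
```

```bash
python3 - <<'E'
from h import *
s=sense();print(s["eef_pos"],s["joints"],s["time_s"])
m=camera_model("wrist");print(m["eye"],rot(m)[:,2]);im=capture("wrist");save("c",im)
d=spot_point("wrist","bar")
for q in d[:2]: print(q["score"],q["xy"],at_z(m,q["xy"],7))
for q in trace("wrist","bar")[:2]: print(q["score"],maskaxis(m,q["mask"],14))
t=sense()["ee_rot"];M=R.from_quat([t[1],t[2],t[3],t[0]]).as_matrix();print(M.round(3), np.degrees(np.arctan2(M[1,0],M[0,0])))
E
```

```text
[509.30565599 346.79089923 218.62975256] [ 4.07856105e-01  5.37054634e-01  1.24499137e+00  1.40200837e-04
  1.35933462e+00 -1.35953225e+00] 2.5667
[443.19587029 333.38427522 344.7242886 ] [ 0.26069535  0.05238426 -0.96399887]
0.77 [277.5, 183.5] [510.76445787 348.0722919    7.        ]
0.89 ((513.5160522460938, 346.2896728515625), (299.3784484863281, 19.670166015625), 11.232866287231445)
[[-0.981 -0.195  0.   ]
 [-0.195  0.981  0.   ]
 [-0.     0.    -1.   ]] -168.74147664383486
```

View pics/c.png

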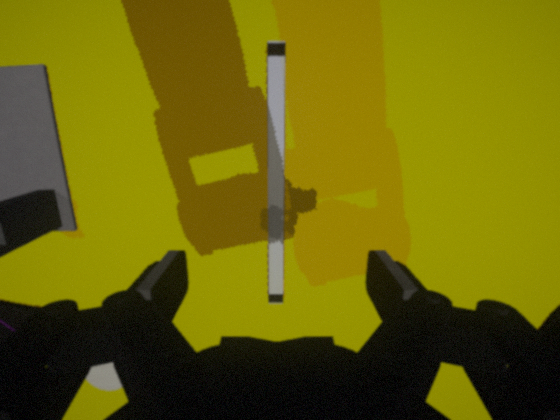

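The wrist view shows the bar running vertically at column 276, rows 42 to 301. It is centred between the fingers and its axis matches mine. I'm going down to grip it.

Call:
step_arm(
  commands="1 -0.4 -0.1 4 0 0 0;1 -0.4 -0.1 8 0 0 0;1 -0.4 -0.1 12 0 0 0;1 -0.4 -0.1 15 0 0 0;1 -0.4 -0.1 17 0 0 0;1 -0.4 -0.1 18.5 0 0 0;1 -0.4 -0.1 19.4 0 0 0;1 -0.4 -0.1 19.8 0 0 0;1 -0.4 -0.1 19.8 0 0 0;0 -0.4 -0.1 19.8 0 0 0;0 -0.4 -0.1 19.8 0 0 0;0 -0.4 -0.1 19.8 0 0 0;0 -0.4 -0.1 19.8 0 0 0;0 -0.4 -0.1 19.8 0 0 0;0 -0.4 -0.1 19.8 0 0 0;0 -0.4 -0.1 19.8 0 0 0;0 -0.4 -0.1 19.8 0 0 0;0 -0.4 -0.1 19.8 0 0 0",
  newtons=60,
)

```text
time_s: 4.22
eef_pos: [514.6, 345.9, 20.9]
ee_rot: [0.0, -0.097, 0.995, 0.0]
force: [-0.6, -0.5, 5.5]
grip_width: 0.187
grip_force: 61.0
```

Call:
step_arm(
  commands="0 0 0 -2 0 0 0;0 0 0 -6 0 0 0;0 0 0 -10 0 0 0;0 0 0 -14 0 0 0;0 -0.2 -2.7 -18 0 0 0.11;0 -0.5 -5.4 -20 0 0 0.22;0 -0.7 -8 -20 0 0 0.33;0 -1 -11 -20 0 0 0.44;0 -1.2 -14 -20 0 0 0.55;0 -1.5 -17 -20 0 0 0.66;0 -1.7 -20 -20 0 0 0.77;0 -2 -23 -20 0 0 0.88;0 -2.3 -26 -20 0 0 1.0;0 -2.5 -29 -20 0 0 1.11;0 -2.8 -32 -20 0 0 1.22;0 -3 -34 -20 0 0 1.34;0 -3.2 -36 -20 0 0 1.45;0 -3.3 -37 -20 0 0 1.52;0 -3.3 -37.6 -20 0 0 1.56;0 -3.3 -37.6 -20 0 0 1.56",
)

```text
time_s: 5.88
eef_pos: [619.6, -17.9, 219.5]
ee_rot: [-0.001, 0.632, 0.775, -0.0]
force: [-0.5, -0.5, -1.4]
grip_width: 0.192
grip_force: 60.1
```

```bash
python3 - <<'E'
from h import *
s=sense();print(s["eef_pos"],s["joints"],s["time_s"],s["grip_width"],s["force"])
t=s["ee_rot"];M=R.from_quat([t[1],t[2],t[3],t[0]]).as_matrix();print("toolx ang",np.degrees(np.arctan2(M[1,0],M[0,0])))
m=camera_model("wrist");im=capture("wrist");save("d",im)
for l,z in(("seat",85),("disc",6),("stand",0)):
  for q in spot_point("wrist",l)[:2]: print(l,q["score"],q["xy"],at_z(m,q["xy"],z))
for q in trace("wrist","stand")[:2]: print(q["score"],q["rect"],maskaxis(m,q["mask"],6))
for q in spot_point("wrist","bar")[:1]: print("bar",q["xy"],at_z(m,q["xy"],s["eef_pos"][2]-14))
for q in trace("wrist","bar")[:1]: print(q["score"],q["rect"],maskaxis(m,q["mask"],s["eef_pos"][2]-7))
# disc by colour, top and wrist
for c in("top","wrist"):
  m=camera_model(c);im=capture(c); hsv=cv2.cvtColor(im,cv2.COLOR_RGB2HSV)
  k=((hsv[...,0]>130)&(hsv[...,0]<165)&(hsv[...,1]>150)&(hsv[...,2]>50)).astype(np.uint8)
  n,_,st,ce=cv2.connectedComponentsWithStats(k)
  for i in range(1,n):
    if st[i,4]>100: print(c,"disc",st[i],ce[i],at_z(m,ce[i],6))
E
```

```text
[619.60394203 -17.9275484  219.47529439] [-2.17581362e-01  5.45695714e-01  1.22900057e+00 -2.21902108e-04
  1.36814686e+00 -4.20465684e-01] 5.8833 0.19231593489786436 [-0.48133256 -0.54330594 -1.40559221]
toolx ang 101.62697107254164
disc 0.92 [177.2, 180.1] [506.64770852 -39.59495887   6.        ]
0.57 [211.6, 163.8, 180.5, 219.7] ((526.2380981445312, -28.4945068359375), (142.04446411132812, 253.89315795898438), 12.216850280761719)
bar [278.0, 256.4] [620.11162508 -17.11905738 205.47529439]
0.63 [278.0, 170.7, 43.2, 341.3] ((612.5801391601562, 15.880157470703125), (18.642406463623047, 158.1290283203125), 11.725275993347168)
wrist disc [ 155  153   47   47 1185] [180.6185654  173.99662447] [509.77953385 -30.60533654   6.        ]
```

View pics/d.png

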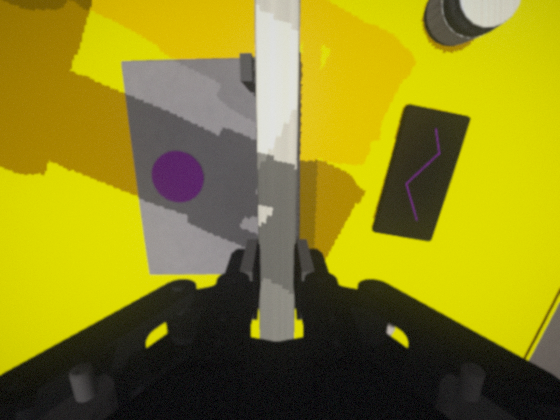

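The disc is at about (178,177) in the wrist view, and the left corners of the plate are at (123,62) and (150,274). The held bar hides the slots, so I'll enlarge the first top view to fit the stand's pose.

```bash
python3 - <<'E'
import cv2,numpy as np
a=cv2.imread("pics/a.png")[180:300,205:345]
a=cv2.resize(a,None,fx=5,fy=5,interpolation=cv2.INTER_CUBIC)
a=np.clip(a.astype(float)*1.8+20,0,255).astype(np.uint8);cv2.imwrite("pics/e.png",a)
E
```

```text
(no output)
```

View pics/e.png

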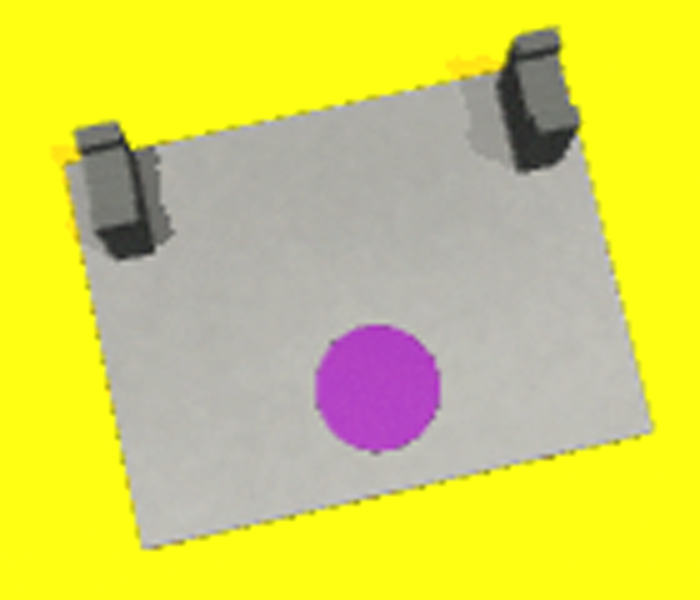

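In the crop, the disc is at (378,388), the plate corners are at (142,549), (654,432) and (65,162), and the post tops are centred near (109,175) and (546,80). I'm fitting the stand pose to these.

```bash
python3 - <<'E'
from h import *
from scipy.optimize import least_squares
T=camera_model("top");W=camera_model("wrist")
c=lambda u,v:((u+.5)/5-.5+205,(v+.5)/5-.5+180)
obs=[(T,c(378,388),(-110,0,6)),(T,c(142,549),(-160,125,6)),(T,c(654,432),(-160,-125,6)),(T,c(65,162),(30,125,6)),
(T,c(109,175),(0,100,100)),(T,c(546,80),(0,-100,100))]
wo=[(W,(178,176.5),(-110,0,6)),(W,(123,62),(-160,125,6)),(W,(150,274),(-160,-125,6))]
def w(p,q): a=p[2];return (p[0]+q[0]*np.cos(a)-q[1]*np.sin(a),p[1]+q[0]*np.sin(a)+q[1]*np.cos(a),q[2])
for o in(obs,wo,obs+wo):
  r=least_squares(lambda p:np.ravel([proj(m,w(p,q))-u for m,u,q in o]),[618,-16,.2],x_scale=[10,10,.1])
  print(r.x.round(3),np.degrees(r.x[2]).round(2),r.fun.reshape(-1,2).round(1).tolist())
E
```

```text
[ 6.15435e+02 -1.12090e+01  2.14000e-01] 12.28 [[-0.0, -0.1], [-0.0, 0.2], [0.2, 0.1], [-0.1, 0.1], [-0.5, -0.2], [0.5, -0.1]]
[ 6.15985e+02 -1.10750e+01  2.15000e-01] 12.32 [[1.1, 0.5], [-0.7, -0.9], [-0.5, 0.6]]
[ 6.15808e+02 -1.11370e+01  2.15000e-01] 12.31 [[-0.0, -0.3], [-0.0, 0.1], [0.2, -0.1], [-0.1, -0.0], [-0.5, -0.4], [0.4, -0.3], [0.9, 0.5], [-0.8, -0.9], [-0.6, 0.6]]
```

Call:
step_arm(
  commands="0 0.4 -0.1 3 0 0 -0.012;0 0.8 -0.25 6 0 0 -0.012;0 0.8 -0.25 8 0 0 -0.012;0 0.8 -0.25 9 0 0 -0.012;0 0.8 -0.25 9.4 0 0 -0.012;0 0.8 -0.25 9.8 0 0 -0.012;0 0.8 -0.25 10.2 0 0 -0.012;0 0.8 -0.25 10.5 0 0 -0.012;0 0.8 -0.25 10.8 0 0 -0.012;0 0.8 -0.25 10.8 0 0 -0.012;0 0.8 -0.25 10.8 0 0 -0.012",
)

```text
time_s: 7.25
eef_pos: [615.7, -9.4, 112.5]
ee_rot: [0.0, 0.626, 0.78, 0.0]
force: [-0.8, 0.4, -0.8]
grip_width: 0.186
grip_force: 60.1
```

```bash
python3 - <<'E'
from h import *
s=sense();print(s["eef_pos"],s["time_s"],s["grip_width"],s["force"],s["wrist_torque"])
im=capture("scene")[165:265,205:335];save("f",cv2.convertScaleAbs(cv2.resize(im,None,fx=5,fy=5,interpolation=cv2.INTER_CUBIC),alpha=1.5))
E
```

```text
[615.68656899  -9.35247878 112.54995454] 7.25 0.18633670717287998 [-0.81679117  0.38206979 -0.75855078] [-0.02803972 -0.02802174 -0.03279914]
```

View pics/f.png

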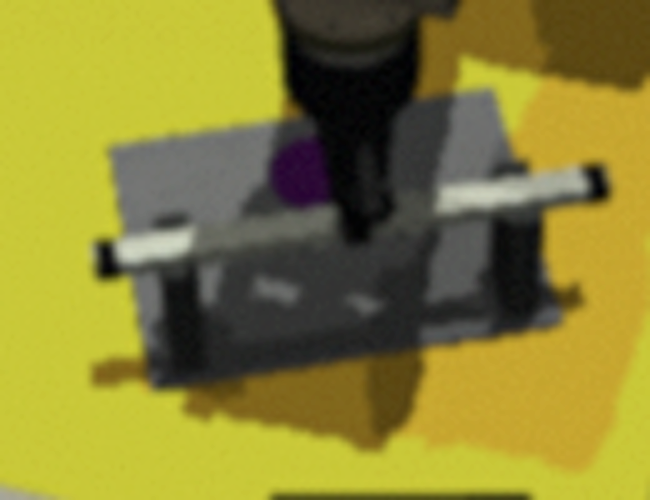

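The bar lies over both posts, with its ends at (105,260) and (597,183) in the crop, and I feel no side force. I'm lowering it gently.

Call:
step_arm(
  commands="0 0 0 0.15 0 0 0;0 0 0 0.3 0 0 0;0 0 0 0.45 0 0 0;0 0 0 0.55 0 0 0;0 0 0 0.6 0 0 0;0 0 0 0.6 0 0 0",
)

```text
time_s: 7.8
eef_pos: [615.5, -9.3, 106.1]
ee_rot: [-0.0, 0.626, 0.78, -0.0]
force: [0.1, -0.4, -1.7]
grip_width: 0.187
grip_force: 60.1
```

Call:
step_arm(
  commands="0 0 0 0.04 0 0 0;0 0 0 0.08 0 0 0;0 0 0 0.1 0 0 0;0 0 0 0.1 0 0 0",
)

```text
time_s: 8.13
eef_pos: [615.6, -9.3, 105.9]
ee_rot: [0.0, 0.626, 0.78, 0.0]
force: [-3.3, -0.0, 4.7]
grip_width: 0.19
grip_force: 60.9
```

Call:
step_arm(
  commands="0 0 0 0 0 0 0;0 0 0 0 0 0 0;0.3 0 0 0 0 0 0;0.4 0 0 0 0 0 0;0.5 0 0 0 0 0 0;0.6 0 0 0 0 0 0;0.6 0 0 0 0 0 0;0.6 0 0 0 0 0 0;0.6 0 0 -1 0 0 0;0.6 0 0 -3 0 0 0;0.6 0 0 -6 0 0 0;0.6 0 0 -10 0 0 0;0.6 0 0 -14 0 0 0",
  newtons=20,
)

```text
time_s: 9.22
eef_pos: [615.1, -9.2, 247.4]
ee_rot: [-0.0, 0.626, 0.78, -0.0]
force: [0.5, -0.0, 0.4]
grip_width: 0.598
grip_force: 0.0
```

```bash
python3 - <<'E'
from h import *
s=sense();print(s["eef_pos"],s["time_s"],s["joints"])
m=camera_model("wrist");im=capture("wrist");save("g",im)
for q in spot_point("wrist","bar")[:1]: print("bar",q["xy"],at_z(m,q["xy"],92))
for q in trace("wrist","bar")[:1]: print(q["score"],q["rect"],maskaxis(m,q["mask"],99))
E
```

```text
[615.05548488  -9.19854092 247.3749344 ] 9.2167 [-2.05172869e-01  5.16682520e-01  1.20222541e+00  1.52117369e-05
  1.42343748e+00 -4.23194632e-01]
bar [280.9, 191.4] [618.49573523  -6.62894114  92.        ]
0.6 [279.0, 172.9, 14.4, 313.2] ((615.363037109375, -8.401351928710938), (18.41932487487793, 299.0888977050781), 12.642950057983398)
```

View pics/g.png

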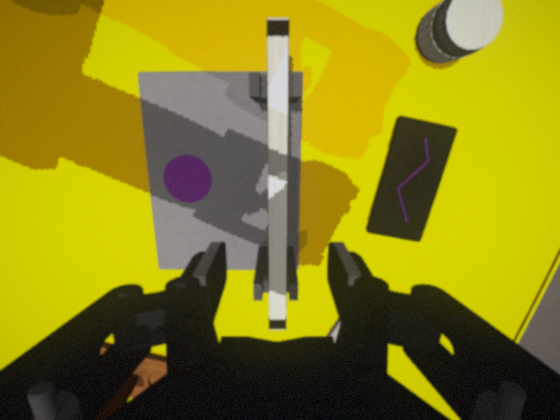

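The bar sits in both slots, with its ends at (278,20) and (278,326), and it is centred within about 3 mm. Now to the tray.

Call:
step_arm(
  commands="0.6 -2.4 -1.7 0 0 0 -0.11;0.6 -4.8 -3.4 0 0 0 -0.22;0.7 -7.2 -5.2 0 0 0 -0.33;0.7 -9.6 -7 0 0 0 -0.44;0.7 -12 -8.8 0 0 0 -0.55;0.7 -14.5 -10.6 0 0 0 -0.66;0.7 -17 -12.4 0 0 0 -0.77;0.7 -19.5 -14.2 0 0 0 -0.88;0.7 -22 -16 0 0 0 -0.99;0.7 -24.5 -18 0 0 0 -1.1;0.7 -27 -20 0 0 0 -1.2;0.7 -29.5 -21.7 0 0 0 -1.27;0.7 -30.6 -22.5 0 0 0 -1.3;0.7 -30.6 -22.5 0 0 0 -1.3;0.7 -30.6 -22.5 0 0 0 -1.3",
)

```text
time_s: 10.62
eef_pos: [461.7, -356.7, 244.5]
ee_rot: [-0.0, 0.027, 1.0, 0.001]
force: [-0.1, 0.7, -0.7]
grip_width: 0.702
grip_force: 0.0
```

```bash
python3 - <<'E'
from h import *
s=sense();print(s["eef_pos"],s["time_s"],s["joints"])
t=s["ee_rot"];M=R.from_quat([t[1],t[2],t[3],t[0]]).as_matrix();print("toolx ang",np.degrees(np.arctan2(M[1,0],M[0,0])))
m=camera_model("wrist");im=capture("wrist");save("i",im)
for l,z in(("handle",110),("pocket",29),("ball",29),("tray",0)):
  for q in spot_point("wrist",l)[:2]: print(l,q["score"],q["xy"],at_z(m,q["xy"],z))
for q in trace("wrist","tray")[:1]: print(q["score"],q["rect"],maskaxis(m,q["mask"],12))
for q in trace("wrist","ball")[:1]: print("ball",q["score"],q["rect"])
E
```

```text
[ 461.69937246 -356.66968737  244.49741793] 10.6167 [-8.58557098e-01  4.46279285e-01  1.31725240e+00  2.82030273e-04
  1.37976603e+00 -2.37456367e+00]
toolx ang 176.85773666635592
handle 0.63 [275.6, 196.7] [ 459.45967121 -357.40487845  110.        ]
ball 0.92 [277.7, 135.2] [ 409.41974658 -352.47791153   29.        ]
tray 0.89 [277.6, 177.5] [ 462.31761166 -355.25937447    0.        ]
0.73 [280.2, 175.1, 73.7, 130.3] ((460.221923828125, -355.3214416503906), (85.01046752929688, 159.12246704101562), 86.93254852294922)
ball 0.76 [278.2, 134.8, 40.3, 41.5]
```

View pics/i.png

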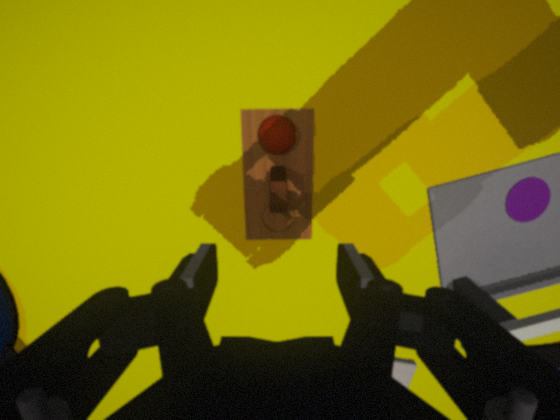

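The tray fills rows 108 to 240 at column 278, with the ball at (278,134) and the handle between the fingers, aligned. I'm going down to grip the handle.

Call:
step_arm(
  commands="0.7 0.15 0.1 3 0 0 0;0.7 0.15 0.1 6 0 0 0;0.7 0.15 0.1 9 0 0 0;0.7 0.15 0.1 11.5 0 0 0;0.7 0.15 0.1 13.5 0 0 0;0.7 0.15 0.1 14.8 0 0 0;0.7 0.15 0.1 15.4 0 0 0;0.7 0.15 0.1 15.4 0 0 0;0.4 0.15 0.1 15.4 0 0 0;0.3 0.15 0.1 15.4 0 0 0;0.25 0.15 0.1 15.4 0 0 0;0.2 0.15 0.1 15.4 0 0 0;0.15 0.15 0.1 15.4 0 0 0;0.1 0.15 0.1 15.4 0 0 0;0 0.15 0.1 15.4 0 0 0;0 0.15 0.1 15.4 0 0 0;0 0.15 0.1 15.4 0 0 0;0 0.15 0.1 15.4 0 0 0",
  newtons=90,
)

```text
time_s: 12.47
eef_pos: [460.9, -355.7, 92.1]
ee_rot: [0.0, 0.026, 1.0, -0.0]
force: [-0.5, 3.0, 6.5]
grip_width: 0.175
grip_force: 87.9
```

Call:
step_arm(
  commands="0 0 0 -0.05 0 0 0;0 0 0 -0.15 0 0 0;0 0 0 -0.35 0 0 0;0 0 0 -0.7 0 0 0;0 0 0 -1.2 0 0 0;0 0 0 -1.9 0 0 0;0 0 0 -2.8 0 0 0;0 0 0 -3.8 0 0 0;0 0 0 -4.9 0 0 0;0 0 0 -6 0 0 0;0 0 0 -7.1 0 0 0;0 0 0 -8.1 0 0 0;0 0 0 -8.9 0 0 0;0 0 0 -9.5 0 0 0;0 0 0 -9.9 0 0 0;0 0 0 -10.1 0 0 0;0 0 0 -10.2 0 0 0;0 0 0 -10.2 0 0 0",
)

```text
time_s: 13.97
eef_pos: [460.6, -355.6, 193.1]
ee_rot: [-0.0, 0.026, 1.0, 0.0]
force: [-1.1, -0.3, -5.1]
grip_width: 0.176
grip_force: 87.7
```

```bash
python3 - <<'E'
from h import *
s=sense();p=np.array(s["eef_pos"]);print(p,s["time_s"],s["force"],s["wrist_torque"],s["grip_width"])
t=s["ee_rot"];M=R.from_quat([t[1],t[2],t[3],t[0]]).as_matrix();print("toolx ang",np.degrees(np.arctan2(M[1,0],M[0,0])),M[:,2])
m=camera_model("wrist");capture("wrist")
for l,z in(("pocket",p[2]-92+29),("ball",p[2]-92+29),("handle",p[2]+18)):
  for q in spot_point("wrist",l)[:1]: print(l,q["score"],q["xy"],at_z(m,q["xy"],z))
for q in trace("wrist","ball")[:1]: print("ball",q["score"],q["rect"],at_z(m,q["rect"][:2],p[2]-63))
for q in trace("wrist","tray")[:1]: print(q["score"],q["rect"],maskaxis(m,q["mask"],p[2]-80))
disc=np.array([615.7,-11.1])-110*np.array([np.cos(.2147),np.sin(.2147)])
yd=np.array([-np.sin(.2147),np.cos(.2147)])
tgt=disc-50*yd;print("disc",disc,"tgt",tgt,"d",totool([*(tgt-p[:2]),192-p[2]]))
E
```

```text
[ 460.55862436 -355.5694215   193.0533591 ] 13.9667 [-1.0553464  -0.25141394 -5.05782866] [-0.07666905 -0.08351541  0.0367311 ] 0.1759181482008463
toolx ang 176.9736830289832 [-3.44900840e-04  4.23318266e-04 -9.99999851e-01]
pocket 0.22 [278.2, 145.7] [ 408.06014806 -351.99052174  130.0533591 ]
ball 0.77 [276.8, 146.4] [ 408.44396838 -352.88042226  130.0533591 ]
ball 0.95 [277.3, 148.1, 72.8, 73.4] [ 409.50344557 -352.62381456  130.0533591 ]
0.8 [278.3, 212.4, 133.6, 224.0] ((463.112060546875, -355.80718994140625), (84.45519256591797, 167.185302734375), 87.2625732421875)
disc [508.22556101 -34.53597584] tgt [518.8782773  -83.38799356] d [-4.38768081 27.48791739  0.11343152]
```

The ball is at its pocket and the tray is level. I'm carrying it smoothly in two halves, slightly raised.

Call:
step_arm(
  commands="0 0 0.02 0 0 0 0;0 -0.03 0.16 -0.02 0 0 0.007;0 -0.08 0.49 -0.07 0 0 0.023;0 -0.17 1.05 -0.15 0 0 0.05;0 -0.3 1.84 -0.27 0 0 0.087;0 -0.46 2.9 -0.42 0 0 0.137;0 -0.66 4.1 -0.6 0 0 0.194;0 -0.87 5.4 -0.8 0 0 0.257;0 -1.1 6.85 -1 0 0 0.325;0 -1.33 8.3 -1.2 0 0 0.393;0 -1.54 9.6 -1.4 0 0 0.456;0 -1.74 10.8 -1.58 0 0 0.514;0 -1.9 11.9 -1.73 0 0 0.563;0 -2.03 12.65 -1.85 0 0 0.6;0 -2.12 13.2 -1.93 0 0 0.627;0 -2.17 13.5 -1.98 0 0 0.643;0 -2.2 13.7 -2 0 0 0.65;0 -2.2 13.7 -2 0 0 0.65",
)

```text
time_s: 15.77
eef_pos: [489.9, -219.7, 213.4]
ee_rot: [0.0, 0.344, 0.939, -0.0]
force: [0.4, -0.4, -4.2]
grip_width: 0.176
grip_force: 87.8
```

```bash
python3 - <<'E'
from h import *
s=sense();p=np.array(s["eef_pos"]);print(p,s["time_s"],s["force"],s["grip_width"])
m=camera_model("wrist");capture("wrist")
for q in trace("wrist","ball")[:1]: print("ball",q["score"],q["rect"])
t=s["ee_rot"];M=R.from_quat([t[1],t[2],t[3],t[0]]).as_matrix();a=np.degrees(np.arctan2(M[1,0],M[0,0]));print("toolx ang",a,"rz",np.radians(a-102.3))
print(totool([518.9-p[0],-83.4-p[1],192-p[2]]))
E
```

```text
[ 489.89012669 -219.74546367  213.40254386] 15.7667 [ 0.40036334 -0.38094878 -4.22069663] 0.1761338408292108
ball 0.97 [287.2, 144.5, 73.9, 76.4]
toolx ang 139.74038303695784 rz 0.6534579572027481
[ 6.5971205  12.28014186  2.13854809]
```

Call:
step_arm(
  commands="0 0.01 0.02 0 0 0 0;0 0.08 0.14 0 0 0 0.008;0 0.23 0.44 0 0 0 0.023;0 0.5 0.94 0 0 0 0.05;0 0.88 1.65 0 0 0 0.088;0 1.39 2.58 0 0 0 0.137;0 1.97 3.67 0 0 0 0.195;0 2.61 4.87 0 0 0 0.259;0 3.3 6.15 0 0 0 0.327;0 3.99 7.43 0 0 0 0.394;0 4.63 8.63 0 0 0 0.458;0 5.21 9.72 0 0 0 0.516;0 5.72 10.65 0 0 0 0.566;0 6.1 11.36 0 0 0 0.603;0 6.37 11.86 0 0 0 0.63;0 6.52 12.16 0 0 0 0.646;0 6.6 12.28 0 0 0 0.653;0 6.6 12.28 0 0 0 0.653;0 6.6 12.28 0 0 0 0.653",
)

```text
time_s: 17.45
eef_pos: [518.8, -83.9, 213.3]
ee_rot: [0.0, 0.627, 0.779, -0.0]
force: [-0.4, 1.1, -4.4]
grip_width: 0.174
grip_force: 87.8
```

Call:
step_arm(
  commands="0 0 0 0.02 0 0 0;0 0 0 0.1 0 0 0;0 0 0 0.25 0 0 0;0 0 0 0.5 0 0 0;0 0 0 0.8 0 0 0;0 0 0 1.15 0 0 0;0 0 0 1.5 0 0 0;0 0 0 1.75 0 0 0;0 0 0 1.95 0 0 0;0 0 0 2.1 0 0 0;0 0 0 2.14 0 0 0;0 0 0 2.14 0 0 0;0 0 0 2.14 0 0 0",
)

```text
time_s: 18.53
eef_pos: [518.9, -83.7, 192.0]
ee_rot: [0.0, 0.627, 0.779, 0.0]
force: [-0.2, 0.7, -4.3]
grip_width: 0.172
grip_force: 87.9
```

```bash
python3 - <<'E'
from h import *
s=sense();p=np.array(s["eef_pos"]);print(p,s["time_s"],s["force"],s["grip_width"])
m=camera_model("wrist");im=capture("wrist");save("j",im)
for q in trace("wrist","ball")[:1]: print("ball",q["score"],q["rect"],at_z(m,q["rect"][:2],p[2]-63))
for q in trace("wrist","tray")[:1]: print("tray",q["score"],maskaxis(m,q["mask"],p[2]-80))
for q in trace("wrist","bar")[:1]: print("bar",q["score"],maskaxis(m,q["mask"],99))
t=s["ee_rot"];M=R.from_quat([t[1],t[2],t[3],t[0]]).as_matrix();a=np.degrees(np.arctan2(M[1,0],M[0,0]));print("toolx ang",a)
print("pocket",p[:2]+50*M[:2,0],"goal 508.2 -34.5")
m=camera_model("top");capture("top")
for q in trace("top","ball")[:1]: print("topball",q["score"],q["rect"],at_z(m,q["rect"][:2],p[2]-63))
E
```

```text
[518.90707732 -83.67083671 192.01866252] 18.5333 [-0.23182116  0.65519068 -4.3360822 ] 0.17230663546307642
ball 0.77 [281.3, 141.6, 70.0, 78.2] [509.93884058 -29.52972408 129.01866252]
tray 0.6 ((519.958251953125, -86.93866729736328), (85.09510803222656, 167.99220275878906), 12.632121086120605)
bar 0.94 ((616.3820190429688, -27.003623962402344), (23.792402267456055, 221.8667755126953), 12.430201530456543)
toolx ang 102.31771380453353
pocket [508.24045525 -34.82185391] goal 508.2 -34.5
topball 0.6 [283.4, 248.4, 11.4, 11.5] [515.78274847 -37.80524728 129.01866252]
```

View pics/j.png

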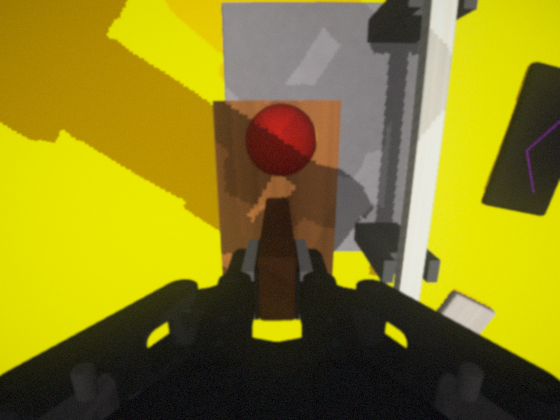

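The red ball sits in the tray pocket at (281,140). The tray runs parallel to the bar, and the bar is still in both slots. The ball rests about 4 mm outward within its play, so I'm checking this against the scene camera before nudging the tray.

```bash
python3 - <<'E'
from h import *
s=sense();p=np.array(s["eef_pos"])
for c in("scene","wrist"):
  m=camera_model(c);im=capture(c).astype(int)
  k=((im[...,0]>2.2*im[...,1]+20)&(im[...,0]>2.2*im[...,2])&(im[...,1]<60)).astype(np.uint8)
  n,_,st,ce=cv2.connectedComponentsWithStats(k)
  for i in range(1,n):
    if st[i,4]>15: print(c,st[i],ce[i],at_z(m,ce[i],129))
  for q in trace(c,"ball")[:2]: print(c,q["score"],q["rect"],at_z(m,q["rect"][:2],129))
  print(proj(m,(508.2,-34.5,129)))
E
```

```text
scene [ 20 134  16   8  63] [ 27.12698413 137.31746032] [ 375.93231662 -783.98077006  129.        ]
scene [264 168  12  12 102] [269.70588235 173.40196078] [510.49002197 -25.94841995 129.        ]
scene 0.53 [267.9, 172.9, 15.6, 11.9] [508.61846049 -31.31769723 129.        ]
[266.82331825 172.77835201]
wrist [ 247  105   68   70 3671] [281.1479161 139.1887769] [509.46138507 -28.0954036  129.        ]
wrist 0.7 [282.2, 141.2, 70.3, 71.7] [510.36275045 -29.14809532 129.        ]
wrist 0.62 [519.6, 136.3, 80.7, 155.6] [656.10308264   7.07117357 129.        ]
[276.92333545 148.98164681]
```

Call:
step_arm(
  commands="0 -0.02 -0.01 0 0 0 0;0 -0.06 -0.02 0 0 0 0;0 -0.12 -0.04 0 0 0 0;0 -0.19 -0.07 0 0 0 0;0 -0.26 -0.1 0 0 0 0;0 -0.33 -0.12 0 0 0 0;0 -0.39 -0.15 0 0 0 0;0 -0.44 -0.17 0 0 0 0;0 -0.48 -0.19 0 0 0 0;0 -0.5 -0.2 0 0 0 0;0 -0.5 -0.2 0 0 0 0;0 -0.5 -0.2 0 0 0 0;0 -0.5 -0.2 0 0 0 0;0 -0.5 -0.2 0 0 0 0;0 -0.5 -0.2 0 0 0 0;0 -0.5 -0.2 0 0 0 0",
)

```text
time_s: 20.37
eef_pos: [518.0, -88.9, 191.9]
ee_rot: [0.0, 0.627, 0.779, -0.0]
force: [-0.2, 0.0, -4.9]
grip_width: 0.174
grip_force: 87.9
```

```bash
python3 - <<'E'
from h import *
for i in range(2):
  s=sense();m=camera_model("wrist");im=capture("wrist").astype(int)
  q=trace("wrist","ball")[0]; print(s["time_s"],s["eef_pos"],s["dq"],q["score"],q["rect"],at_z(m,q["rect"][:2],129))
m=camera_model("wrist")
for q in trace("wrist","tray")[:1]: print("tray",q["score"],maskaxis(m,q["mask"],112))
E
```

```text
20.3667 [517.95320805 -88.94940617 191.90557899] [ 0.00152435 -0.00163002  0.00032333  0.00174576 -0.00029733 -0.0005603 ] 0.59 [279.6, 141.8, 76.5, 75.0] [507.97328905 -35.13782977 129.        ]
20.4667 [517.95582792 -88.94729153 191.88511274] [-0.00145231  0.00042531 -0.00205508 -0.00032978 -0.00028224  0.00758726] 0.66 [281.7, 141.1, 74.4, 77.4] [509.14695126 -34.45093831 129.        ]
tray 0.15 ((685.0338134765625, 6.550537109375), (53.31517791748047, 100.09747314453125), 2.499690055847168)
```

The ball is at (508.5, −34.8) and the disc at (508.2, −34.5), with the tray still and level at 100 mm. I'm handing in.

```bash
python3 -c "
from rig import *
print(finish_job())"
```

```text
the job is handed in; nothing more can be done
None
```

The job is handed in: the bar lies in both slots within about 3 mm of centre, and the gripper holds the tray level, along the bar and about 10 cm up, with the ball in its pocket within about 1 mm of the disc's centre by the wrist camera.

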